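# Unpin the mosaic dividing table and hold it at the third click

## Task

Draw the yellow-headed lock pin up out of the dividing table, park it upright in the blue side notch with its collar resting on the block, and let go of it. Then grip the red bar on top, turn it clockwise (seen from above) to the third click, where the white pointer meets the red mark, without running past it, and finish while still gripping and holding the bar there against its return spring. Leave the glue jar and the loose tools on the table alone.

Things in the scene. Friction and masses are not known exactly. Their poses are not given: they have to be found in the camera images.
- base: Fixed base of the dividing table: grey plate 200 x 160 x 12 mm. Origin on the table surface under the turntable's vertical axis, z up. In its frame the bore is at (0, 92) mm, the notch at (-75, 86) mm. It carries the mosaic turntable, a disc 150 mm across, top 42 mm above the table (chips to 45 mm). All of it is below 45 mm except the red bar and the pin.
- red_mark (a point): Centre of the red mark on the base plate (20 x 8 mm), 90 mm from the axis, 13 mm above the table: here points the white pointer on the rim of the turntable at the third click. White marks before it show home and the first and second click, 22.5 degrees apart.
- bore (a point): Centre of the bore's upper mouth with the turntable at home, 42 mm above the table, axes as the base. Vertical bore, 11.5 mm wide: through the turntable's 12 mm thick aluminium lug, 2 mm of air, then through a 28 mm tall grey block.
- notch (a point): Where the parked pin's axis meets the top face of the blue block, 42 mm above the table, axes as the base. The slot is 14 mm wide (along x), as deep as the block is tall (42 mm), open at the top and towards +y; closed end 7 mm to the -y side of this point, open end 25 mm to the +y side. The block is 42 mm (x) by 44 mm (y). The pin can be lowered in from above.
- pin_head (a point): Centre of the pin's upright yellow grip, 20 mm in diameter, 40 mm tall. Below it a steel collar 26 mm across, 5 mm thick, underside 25 mm below this point; then the shank, 10 mm across, 34 mm long, end chamfered. z up along the pin; its yaw means nothing. In the bore and when parked, the collar rests on top and this point is 67 mm above the table. About 80 g.
- pin_tip (a point): Lower end of the pin's shank, on its axis, 59 mm below the centre of the yellow grip; at the start 8 mm above the table.
- bar_center (a point): Middle of the red grip bar (turntable_c0), on the turning axis, 75 mm above the table; axes turn with the bar: x along it, z up. The bar is 50 mm long, 14 mm thick (y) and stands from 50 to 92 mm above the table, on a black hub 44 mm across; it is fixed to the turntable and turns with it. At home it lies along the base's x axis.
- turntable (a joint): Angle of turntable and red bar, rad: 0 at home, growing clockwise seen from above. Clicks at 0.393, 0.785, 1.178 (third), then more; hard stop at 2.0. A spring drives it home with 0.06 N m (home) to 0.095 (third click); clicks add a ripple of +-0.045 N m: felt, but they do not hold, and if let go it springs back home. Locked while the pin is in the bore.
- glue: Glue jar with blue cap, 42 mm in diameter, 85 mm tall, standing beside the base, to be left alone; origin under its centre.
- tweezers: Steel tweezers 120 mm long, lying beside the base, to be left alone; origin underneath.
- nippers: Tile nippers with red handles, 150 mm long, lying on the table, to be left alone; origin underneath.
- spatula: Spatula lying on the table, to be left alone; origin underneath.
- pin: The whole lock pin; its origin is the lower end of the shank, like point pin_tip (z up along the pin).
Not all that is in view belongs to the job. What is meant by the pin is not green, orange or turquoise, and is the smaller of those in its own colour.

How it is judged:
By the outcome, as a careful person would: the job done as asked, in the order asked, and still so for the second after the job is handed in, while the arm keeps its last pose, push and grip.
It also fails if it takes over 51 s, if anything falls off the work surface, if the arm or the gripper's body presses on something with over 40 N, if the wrist force passes 120 N, or if a joint passes its speed limit or range.

## Robot

A 6-joint arm with a two-finger parallel gripper is mounted at the origin on the work surface. World frame = base frame: x ahead of the robot, y to its left, z up, the work surface at z = 0. Lengths are in m, angles in rad, forces in N, time in s.
With the tool pointing down it reaches from about 0.275 to 0.875 m from the base axis. Payload 12.5 kg.
Tool frame: the origin (TCP) lies midway between the tips of the shut fingers; the grasp point (between the pads) lies 19 mm behind it; z points along the fingers, y is the line along which they close (so a half turn about z gives the same grasp; the last joint's range is limited). The gripper opens to 85 mm and grips with 20 to 120 N. Pads are 22 mm wide; open, the fingers measure 114 mm over their backs; the gripper's body (76 mm by 85 mm) begins 54 mm behind the grasp point. The pads swing forward as they close: fully open they stand 13 mm farther back than shut.
Start: joints at [1.053, 0.351, 1.652, -0, 1.139, -0.085], TCP at [0.231, 0.499, 0.231] pointing down, gripper open.
Joint ranges: [-2.75, 2.75], [-0.79, 2.1], [0.01, 2.65], [-1.57, 4.71], [0.07, 3.14], [-2.87, 2.87]. Speed limits (rad/s): [2.22, 2.22, 2.79, 3.14, 3.14, 3.14].

## Interface

Orientations are given as a unit quaternion [w, x, y, z].
In Python, from rig import ctrl gives the robot as it stands.
- The arm moves only by the shell command python3 -m jog 'ROWS' [FORCE]. ROWS is a JSON object of lists of equal length, an entry for each row: "dp": the shift along the tool's x, y, z in cm, a list of three; "yaw": the turn about the tool's z in degrees; "claw": the closure, from 0 (fully open) to 1 (shut). In form: {"dp": [[tx, ty, tz], ...], "yaw": [yaw, ...], "claw": [claw, ...]}. A call has 1 to 8 rows; each row is the pose to reach, as a shift and turn from the pose commanded when the call began, along the tool's axes at that moment; what a row does not reach only later rows make up. A row lasts 1/12 s, in which the tool goes at most 41.7 mm and 7.16 degrees, less where a joint would pass 70% of its speed; a pose out of reach is approached as far as the arm can. A call with a gripper value outside its range is refused whole. The fingers move at their own pace and stop on an object; FORCE is the grip in N (left out, the last holds). Time passes only in rows, so rows that repeat a pose let the fingers close. It gives the time, the measured TCP pose, the force, the opening and the grip force at its end, in the units of the state.
- ctrl.observe(): the state, without advancing time (a new reading comes with each control period).
- ctrl.grab_frame(name): name is "side" or "top"; returns a dict with "frame" (420x560x3 uint8, red, green, blue), "camera_matrix" (3x3 intrinsics, pixels), "R" (3x3) and "t" (3): a world point X has camera coordinates R X + t. Camera axes: x right, y down, z forward; pixel columns grow to the right and rows downward; lengths in m; the calibration is good to about 2 mm. A picture is of the moment at which its call begins. There is no depth.
- ctrl.job_done(): hands the job in; it is judged then, once.
Trained networks look in a picture, given as the dict that the camera call returned (one of the last four; its "shot" number tells which), for a name from the list of things; names that differ only in an ending like _2 or _b are one class to them, and where a whole thing is asked for, a point or a joint stands for the part that bears it (a point fixed in the world has none). Each returns a list of dicts, best first, with "conf" (0 to 1); they miss things now and then, are a little off and sometimes report something else, mostly with a low value. They report only what shows in the picture. A call takes as long as a camera call. They do not tell look-alikes from the thing itself.
- ctrl.silhouettes(picture, label): "pixels" (420x560 bool, what is visible of it) and "centre" ([row, column] in pixels, amid what is visible of it).
The state is a dict: "clock": time; "joints": joint angles; "qvel": joint speeds; "joint_torque": joint torques, N m; "tool_pos": TCP position; "orientation": TCP orientation; "ft_force": force on the tool from outside, world axes, zero at the start; "ft_torque": the same for the moment, N m; "gripper_width": finger opening in m; "grasp_force": force on a finger pad.
Only numpy, scipy, OpenCV 4.12 (cv2) and the standard library are available. Lean on these libraries where they do the work, as an engineer would, in place of code of your own. Each camera call takes 0.05 s, during which the arm holds its last target. There are 200 camera calls.

## Working session

There is one attempt and no reset: what is moved stays moved. The work goes in short steps, Python scripts to look and compute and a shell command to move; the robot and the scene stay as the last step left them, time stands still between calls to the robot, and variables do not carry over. Pictures are saved under pics/ and viewed, at most 10 in all, crops included, and the job is handed in when it is done.

```bash
mkdir -p pics; ls; cat > h.py <<'E'
import numpy as np, cv2
from rig import ctrl
def save(p,n): cv2.imwrite('pics/'+n,p["frame"][:,:,::-1])
def ray(p,rc):
    R=np.array(p["R"]);t=np.array(p["t"]);K=np.array(p["camera_matrix"])
    return -R.T@t, R.T@np.linalg.solve(K,[rc[1],rc[0],1.])
def atz(p,rc,z):
    c,d=ray(p,rc); return c+d*(z-c[2])/d[2]
def proj(p,X):
    u=np.array(p["camera_matrix"])@(np.array(p["R"])@np.array(X)+np.array(p["t"])); return u[1]/u[2],u[0]/u[2]
def tri(a,ra,b,rb):
    c1,d1=ray(a,ra);c2,d2=ray(b,rb)
    s=np.linalg.lstsq(np.c_[d1,-d2],c2-c1,rcond=None)[0]
    return (c1+d1*s[0]+c2+d2*s[1])/2, np.linalg.norm(c1+d1*s[0]-c2-d2*s[1])
E
python3 - <<'E'
from h import *
o=ctrl.observe(); print(o)
P={n:ctrl.grab_frame(n) for n in("top","side")}
cv2.imwrite('pics/a_top.png',P["top"]["frame"][:,:,::-1]);cv2.imwrite('pics/a_side.png',P["side"]["frame"][:,:,::-1])
for l in("pin_head","bar_center","base","glue"):
  for n in P:
    print(l,n,[(round(d["conf"],2),np.round(d["centre"],1),int(d["pixels"].sum()),np.round(atz(P[n],d["centre"],{"pin_head":.067,"bar_center":.075}.get(l,.03)),3)) for d in ctrl.silhouettes(P[n],l)])
for n in P: print(n,-np.array(P[n]["R"]).T@P[n]["t"])
E
```

```text
pics
{'clock': 0.0, 'joints': array([ 1.05341303e+00,  3.51219951e-01,  1.65240400e+00, -2.13179941e-05,
        1.13904756e+00, -8.45948476e-02]), 'qvel': array([-0.00034004,  0.00093334, -0.00126293, -0.00069947,  0.000132  ,
       -0.00069391]), 'joint_torque': array([ 1.98358939e-03, -5.06098294e+01, -2.91408348e+01, -3.91207561e-05,
        4.47419006e-03,  2.35406515e-05]), 'tool_pos': array([0.23049851, 0.49903176, 0.23077496]), 'orientation': array([-1.50677646e-04,  2.14704951e-01,  9.76678808e-01, -5.18045077e-04]), 'ft_force': array([-0.60677198,  0.62778515,  0.5697363 ]), 'ft_torque': array([-0.00443912, -0.01869111,  0.05619004]), 'grasp_force': 0.0, 'gripper_width': 0.08559280049633729}
pin_head top [(0.61, array([226.8, 213.7]), 46, array([0.532, 0.211, 0.067])), (0.57, array([269.1, 195. ]), 86, array([0.394, 0.273, 0.067])), (0.53, array([251. , 188.3]), 26, array([0.454, 0.295, 0.067]))]
pin_head side [(0.78, array([290.3, 255.1]), 325, array([0.535, 0.32 , 0.067])), (0.73, array([297.8, 291. ]), 178, array([0.446, 0.323, 0.067])), (0.65, array([278.9, 230.9]), 16
[... 169 characters left out ...]
r_center top [(0.45, array([231.4, 135.5]), 259, array([0.521, 0.468, 0.075])), (0.27, array([229.7, 215.8]), 59, array([0.522, 0.203, 0.075]))]
bar_center side [(0.84, array([249.8, 264.9]), 1679, array([0.549, 0.174, 0.075]))]
base top [(0.97, array([223.7, 245.1]), 3021, array([0.545, 0.11 , 0.03 ]))]
base side [(0.93, array([251.3, 268.5]), 3007, array([0.552, 0.124, 0.03 ]))]
glue top [(0.43, array([189.9, 278.4]), 138, array([ 0.658, -0.005,  0.03 ]))]
glue side [(0.62, array([218.5, 246.2]), 367, array([ 0.657, -0.013,  0.03 ])), (0.62, array([253.1, 271.9]), 2994, array([0.541, 0.129, 0.03 ]))]
top [3.72244503e-01 1.59221159e-03 1.62267880e+00]
side [0.28727999 1.15305609 0.89237644]
```

```bash
python3 - <<'E'
import cv2
a=cv2.imread('pics/a_top.png')[150:310,110:320];b=cv2.imread('pics/a_side.png')[190:350,160:370]
for i,(m,r0,c0) in enumerate(((a,150,110),(b,190,160))):
    m=cv2.resize(m,None,fx=3.7,fy=3.7,interpolation=cv2.INTER_CUBIC)
    for k in range(0,210,20):
        cv2.putText(m,str(c0+k),(int(k*3.7),10),0,.35,(0,0,0),1)
    for k in range(0,160,20): cv2.putText(m,str(r0+k),(0,int(k*3.7)+4),0,.35,(0,0,0),1)
    cv2.imwrite('pics/b%d.png'%i,m)
E
```

```text
(no output)
```

View pics/b0.png

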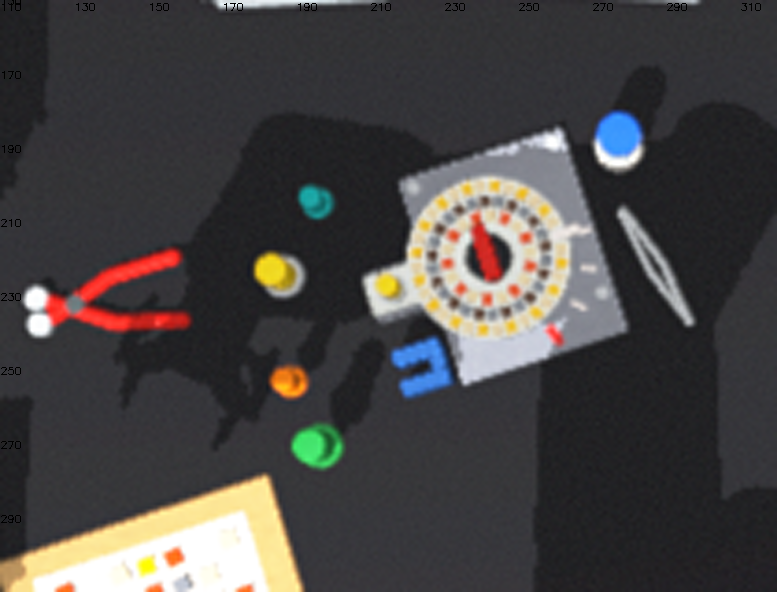

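View pics/b1.png

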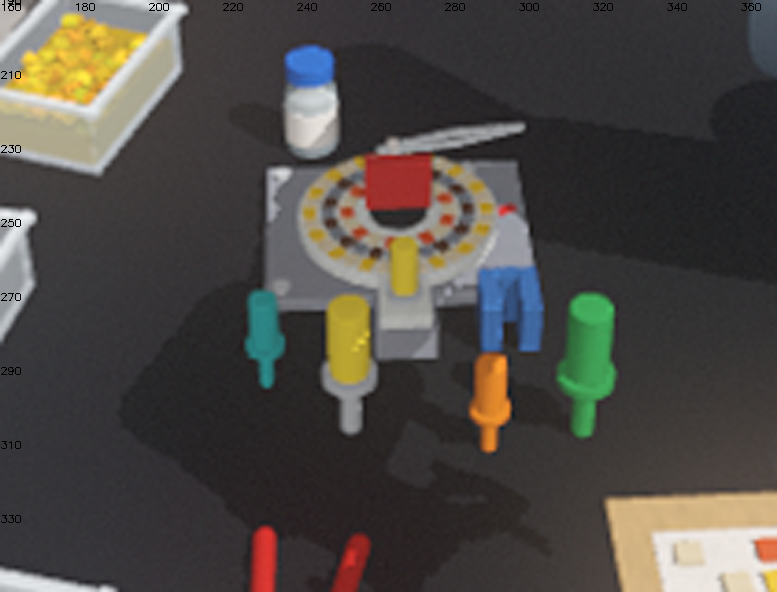

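The top view shows the small yellow pin at about (227,214). The red bar is at (217,239), the blue notch block at (249,224), the red mark at (241,257) and the larger yellow decoy at (223,183). The side view shows the same layout, with the pin head at (262,266) and the orange, green and turquoise decoys standing around it. Next I fit the base pose from colour blobs.

```bash
cat >> h.py <<'E'
def blob(p,lo,hi,box):
    r0,r1,c0,c1=box
    h=cv2.cvtColor(p["frame"],cv2.COLOR_RGB2HSV)[r0:r1,c0:c1]
    m=cv2.inRange(h,np.array(lo),np.array(hi))
    n,l,s,c=cv2.connectedComponentsWithStats(m)
    k=1+np.argmax(s[1:,4]); return np.array([c[k][1]+r0,c[k][0]+c0]),s[k]
Y=((20,130,90),(35,255,255)); B=((100,130,80),(125,255,255)); RD=((0,170,80),(6,255,255))
E
python3 - <<'E'
from h import *
from scipy.optimize import least_squares
t=ctrl.grab_frame("top");s=ctrl.grab_frame("side")
pt,a=blob(t,*Y,(218,236,205,222));ps,b=blob(s,*Y,(250,272,258,276))
bt,c=blob(t,*RD,(205,228,230,248));bs,d=blob(s,*RD,(228,250,254,278))
ut,e=blob(t,*B,(238,262,210,236));
mt,f=blob(t,*RD,(232,248,250,264))
for x in((pt,a),(ps,b),(bt,c),(bs,d),(ut,e),(mt,f)): print(x)
print(tri(t,pt,s,ps),tri(t,bt,s,bs),'pin@.08',atz(t,pt,.08),'bar',atz(t,bt,.085),'blk',atz(t,ut,.04),'mark',atz(t,mt,.013))
def W(q,l): 
    c_,s_=np.cos(q[2]),np.sin(q[2]); return np.array([q[0]+c_*l[0]-s_*l[1],q[1]+s_*l[0]+c_*l[1],l[2]])
obs=[(t,pt,(0,.092,.082)),(s,ps,(0,.092,.069)),(t,bt,(0,0,.086)),(s,bs,(0,0,.075)),(t,ut,(-.075,.0855,.036))]
fun=lambda q:np.concatenate([np.array(proj(p,W(q,l)))-m for p,m,l in obs])
r=least_squares(fun,[.53,.12,.3]);q=r.x;print(q,np.degrees(q[2]),r.fun.round(1))
for l in((0,.092,.067),(-.075,.086,.067),(0,0,.075)): print(W(q,l).round(4))
E
```

```text
(array([226.82142857, 214.53571429]), array([ 7,  6,  6,  6, 28], dtype=int32))
(array([261.32038835, 268.91262136]), array([  7,   4,   8,  16, 103], dtype=int32))
(array([217.75      , 240.93055556]), array([ 8,  3,  8, 18, 72], dtype=int32))
(array([238.62240664, 267.08298755]), array([  3,   3,  20,  16, 241], dtype=int32))
(array([248.70949721, 223.98324022]), array([  6,   3,  17,  17, 179], dtype=int32))
(array([240.5, 260. ]), array([9, 7, 3, 4, 6], dtype=int32))
(array([0.53079486, 0.20800795, 0.06767781]), np.float64(0.0024345236419230955)) (array([0.55868128, 0.12011551, 0.07090023]), np.float64(0.0028827584456389494)) pin@.08 [0.53073909 0.2065687  0.08      ] bar [0.55840908 0.11927051 0.085     ] blk [0.46071287 0.18043259 0.04      ] mark [0.48787586 0.06056357 0.013     ]
[0.55727889 0.12064237 0.30037595] 17.21027413246002 [ 0.2 -0.7 -0.3 -0.2  0.3 -0.4 -1.1 -0.1  0.2  0.2]
[0.5301 0.2085 0.067 ]
[0.4602 0.1806 0.067 ]
[0.5573 0.1206 0.075 ]
```

```bash
python3 -m jog '{"dp":[[-20,-7,3],[-39.4,-13.8,8],[-39.4,-13.8,8],[-39.4,-13.8,8],[-39.4,-13.8,8],[-39.4,-13.8,8],[-39.4,-13.8,8],[-39.4,-13.8,8]],"yaw":[-20,-42,-42,-42,-42,-42,-42,-42],"claw":[0,0,0,0,0,0,0,0]}' 40; python3 -m jog '{"dp":[[0,0,0],[0,0,0],[0,0,0],[0,0,0],[0,0,0],[0,0,0],[0,0,0],[0,0,0]],"yaw":[0,0,0,0,0,0,0,0],"claw":[0,0,0,0,0,0,0,0]}'
```

```text
clock: 1.27
tool_pos: [0.4507, 0.2863, 0.1734]
orientation: [0.0, -0.152, 0.988, 0.0]
ft_force: [0.7, 1.6, -0.1]
gripper_width: 0.0855
grasp_force: 0.0
clock: 1.93
tool_pos: [0.4493, 0.2881, 0.1736]
orientation: [0.0, -0.15, 0.989, 0.0]
ft_force: [0.0, 0.2, 0.7]
gripper_width: 0.0857
grasp_force: 0.0
```

```bash
cat >> h.py <<'E'
from scipy.spatial.transform import Rotation as Ro
def to(X,ang=None):
    o=ctrl.observe();q=o["orientation"];R=Ro.from_quat([q[1],q[2],q[3],q[0]]).as_matrix()
    print('dp cm',(R.T@(np.array(X)-o["tool_pos"])*100).round(2),'tool x,y world',R[:2,0].round(3),R[:2,1].round(3))
    a=np.degrees(np.arctan2(R[1,1],R[0,1]))
    if ang is not None: print('yaw',(a-ang+90)%180-90)
E
python3 -c "
from h import *
to((.530,.2085,.15),107.2)"
```

```text
dp cm [-5.35 -9.99  2.37] tool x,y world [-0.955 -0.297] [-0.297  0.955]
yaw 0.04782664348338983
```

```bash
python3 -m jog '{"dp":[[-1.8,-3.3,0.8],[-3.6,-6.6,1.6],[-5.3,-10,2.4],[-5.3,-10,2.4],[-5.3,-10,2.4],[-5.3,-10,2.4],[-5.3,-10,2.4]],"yaw":[0,0,0,0,0,0,0],"claw":[0,0,0,0,0,0,0]}'; python3 - <<'E'
from h import *
t=ctrl.grab_frame("top");s=ctrl.grab_frame("side")
to((.530,.2085,.052),107.2)
o=ctrl.observe(); print(o["tool_pos"],[np.round(proj(p,o["tool_pos"]),1) for p in(s,t)])
save(s,'c.png')
m=cv2.resize(s["frame"][150:320,180:380],None,fx=3.5,fy=3.5,interpolation=cv2.INTER_CUBIC)
n=cv2.resize(t["frame"][180:270,170:280],None,fx=3.5,fy=3.5,interpolation=cv2.INTER_CUBIC)
cv2.imwrite('pics/c1.png',m[:,:,::-1])
E
```

```text
clock: 2.52
tool_pos: [0.5291, 0.2087, 0.1498]
orientation: [0.0, -0.15, 0.989, 0.0]
ft_force: [-0.6, 0.3, -0.7]
gripper_width: 0.0857
grasp_force: 0.0
dp cm [-0.06 -0.05  9.79] tool x,y world [-0.955 -0.297] [-0.297  0.955]
yaw 0.08508078976987576
[0.52920394 0.20874441 0.149873  ] [array([236.2, 269. ]), array([225.1, 210.9])]
```

View pics/c1.png

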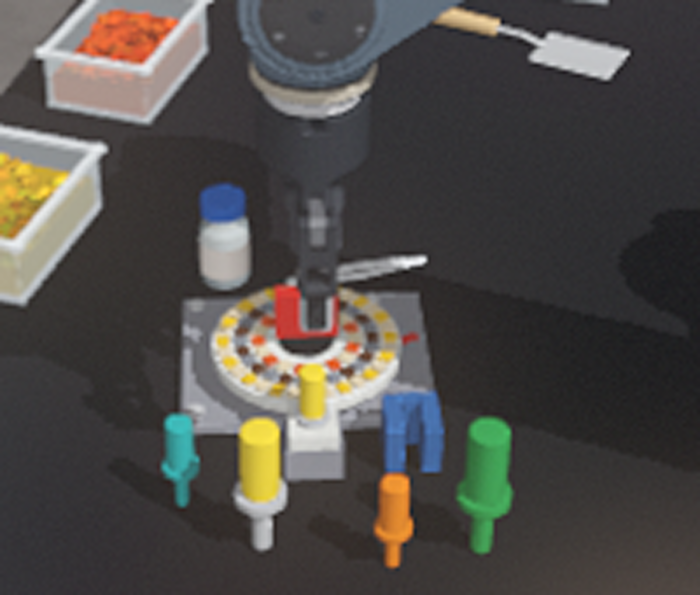

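The fingers straddle the pin line: the TCP projects to column 269 and the pin is at about column 269, so they match. Next I descend and grip.

```bash
python3 -m jog '{"dp":[[0,0,3],[0,0,6],[0,0,8.5],[0,0,9.7],[0,0,9.7],[0,0,9.7],[0,0,9.7]],"yaw":[0,0,0,0,0,0,0],"claw":[0,0,0,0.2,0.5,0.7,0.7]}' 30;  python3 -m jog '{"dp":[[0,0,0],[0,0,0],[0,0,0],[0,0,0],[0,0,0],[0,0,0],[0,0,0],[0,0,0]],"yaw":[0,0,0,0,0,0,0,0],"claw":[1,1,1,1,1,1,1,1]}' 30
```

```text
clock: 3.2
tool_pos: [0.5305, 0.2083, 0.0541]
orientation: [0.001, -0.15, 0.989, 0.0]
ft_force: [-0.1, 1.0, -0.5]
gripper_width: 0.0389
grasp_force: 0.0
clock: 3.87
tool_pos: [0.5306, 0.2082, 0.054]
orientation: [0.001, -0.15, 0.989, 0.0]
ft_force: [-1.0, 0.8, 7.0]
gripper_width: 0.0191
grasp_force: 29.5
```

```bash
python3 -m jog '{"dp":[[0,0,-0.5],[0,0,-1],[0,0,-2],[0,0,-3],[0,0,-4],[0,0,-5],[0,0,-5],[0,0,-5]],"yaw":[0,0,0,0,0,0,0,0],"claw":[1,1,1,1,1,1,1,1]}'; python3 - <<'E'
from h import *
s=ctrl.grab_frame("side");t=ctrl.grab_frame("top");save(s,'d.png')
m=cv2.resize(s["frame"][190:320,190:350],None,fx=4.5,fy=4.5,interpolation=cv2.INTER_CUBIC)
cv2.imwrite('pics/d1.png',m[:,:,::-1])
o=ctrl.observe();p=o["tool_pos"];print(p)
for z in(-.052,.0): print(np.round(proj(s,p+[0,0,z]),1))
print(np.round(proj(s,(.4602,.1806,.042)),1)); to((.4602,.1806,p[2]),107.2)
E
```

```text
clock: 4.53
tool_pos: [0.5299, 0.2079, 0.1032]
orientation: [0.001, -0.15, 0.989, 0.0]
ft_force: [-0.1, 0.1, -1.1]
gripper_width: 0.0191
grasp_force: 29.5
[0.52939922 0.20776364 0.10220934]
[266.4 269. ]
[250.9 269. ]
[266.4 297. ]
dp cm [ 7.41 -0.55  0.01] tool x,y world [-0.955 -0.296] [-0.296  0.955]
yaw 0.0016783017940156242
```

View pics/d1.png

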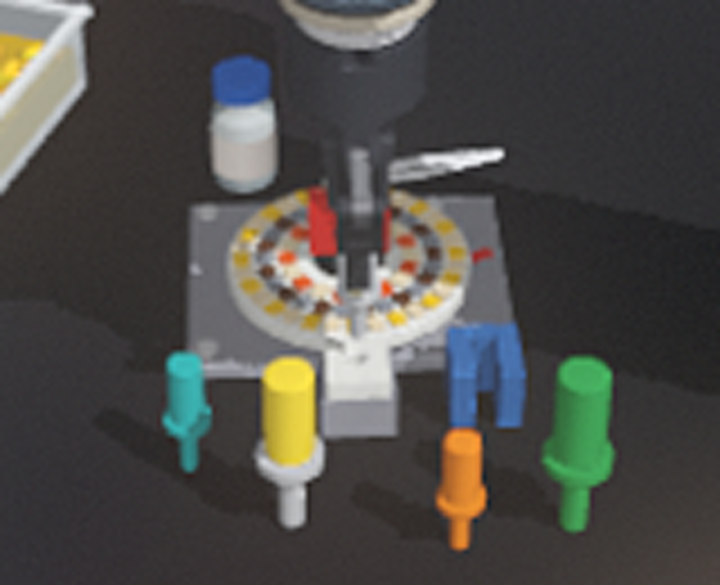

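```bash
python3 -m jog '{"dp":[[1.5,-0.1,0],[3,-0.2,0],[4.5,-0.3,0],[6,-0.4,0],[7.5,-0.4,0],[7.5,-0.4,0],[7.5,-0.4,0],[7.5,-0.4,0]],"yaw":[0,0,0,0,0,0,0,0],"claw":[1,1,1,1,1,1,1,1]}'; python3 - <<'E'
from h import *
s=ctrl.grab_frame("side");t=ctrl.grab_frame("top")
m=cv2.resize(s["frame"][220:300,240:350],None,fx=7,fy=7,interpolation=cv2.INTER_CUBIC)
cv2.imwrite('pics/e1.png',m[:,:,::-1])
o=ctrl.observe();p=o["tool_pos"];print(p);to((.4602,.1806,p[2]),107.2)
E
```

```text
clock: 5.3
tool_pos: [0.46, 0.182, 0.1025]
orientation: [0.0, -0.15, 0.989, 0.0]
ft_force: [0.2, -0.4, -0.5]
gripper_width: 0.0193
grasp_force: 29.5
[0.46002637 0.18205247 0.10244217]
dp cm [ 0.03 -0.14 -0.  ] tool x,y world [-0.955 -0.296] [-0.296  0.955]
yaw 0.002407693327029392
```

View pics/e1.png

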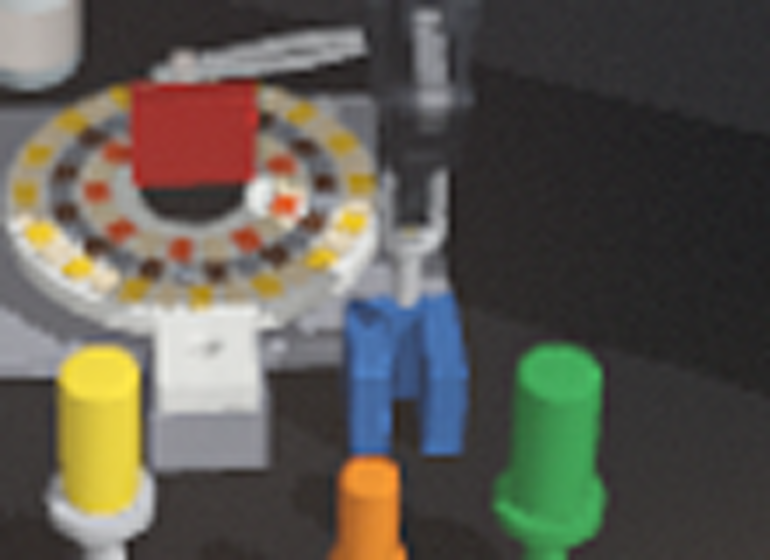

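The shank hangs upright, with its tip at crop (300,408), centred over the slot. Now I lower it.

```bash
python3 -m jog '{"dp":[[0,0,0.8],[0,0,1.6],[0,0,2.2],[0,0,2.8],[0,0,3.4],[0,0,4],[0,0,4],[0,0,4]],"yaw":[0,0,0,0,0,0,0,0],"claw":[1,1,1,1,1,1,1,1]}'
```

```text
clock: 6.07
tool_pos: [0.4591, 0.1818, 0.0622]
orientation: [-0.0, -0.15, 0.989, -0.0]
ft_force: [-0.2, -0.5, -1.0]
gripper_width: 0.0194
grasp_force: 29.5
```

```bash
python3 -m jog '{"dp":[[0,0,0.3],[0,0,0.5],[0,0,0.65],[0,0,0.75],[0,0,0.85],[0,0,0.85]],"yaw":[0,0,0,0,0,0],"claw":[1,1,1,1,1,1]}'
```

```text
clock: 6.57
tool_pos: [0.4593, 0.1818, 0.0541]
orientation: [0.0, -0.15, 0.989, -0.0]
ft_force: [-0.8, -0.7, 0.8]
gripper_width: 0.0191
grasp_force: 29.8
```

```bash
python3 -m jog '{"dp":[[0,0,0.05],[0,0,0.1],[0,0,0.1]],"yaw":[0,0,0],"claw":[1,1,1]}'; python3 -m jog '{"dp":[[0,0,0],[0,0,0],[0,0,0],[0,0,0],[0,0,0],[0,0,0],[0,0,0],[0,0,0]],"yaw":[0,0,0,0,0,0,0,0],"claw":[0.7,0.6,0.5,0.4,0.3,0.2,0,0]}'
```

```text
clock: 6.82
tool_pos: [0.4594, 0.1819, 0.054]
orientation: [0.0, -0.15, 0.989, 0.0]
ft_force: [-5.2, -1.3, 15.8]
gripper_width: 0.0191
grasp_force: 31.3
clock: 7.48
tool_pos: [0.4593, 0.1818, 0.053]
orientation: [-0.0, -0.15, 0.989, 0.0]
ft_force: [0.2, -0.1, 0.4]
gripper_width: 0.0856
grasp_force: 0.0
```

```bash
python3 -m jog '{"dp":[[0,0,-2],[0,0,-5],[0,0,-8],[0,0,-10],[0,0,-10],[0,0,-10]],"yaw":[0,0,0,0,0,0],"claw":[0,0,0,0,0,0]}'; python3 - <<'E'
from h import *
s=ctrl.grab_frame("side");t=ctrl.grab_frame("top")
m=cv2.resize(s["frame"][220:300,240:350],None,fx=7,fy=7,interpolation=cv2.INTER_CUBIC)
cv2.imwrite('pics/f1.png',m[:,:,::-1])
to((.5573,.1206,.153),107.2)
E
```

```text
clock: 7.98
tool_pos: [0.4597, 0.1819, 0.1537]
orientation: [0.001, -0.15, 0.989, 0.0]
ft_force: [0.5, 0.4, 0.2]
gripper_width: 0.0855
grasp_force: 0.0
dp cm [-7.61 -8.75 -0.1 ] tool x,y world [-0.955 -0.296] [-0.296  0.955]
yaw 0.0044934710034567615
```

View pics/f1.png

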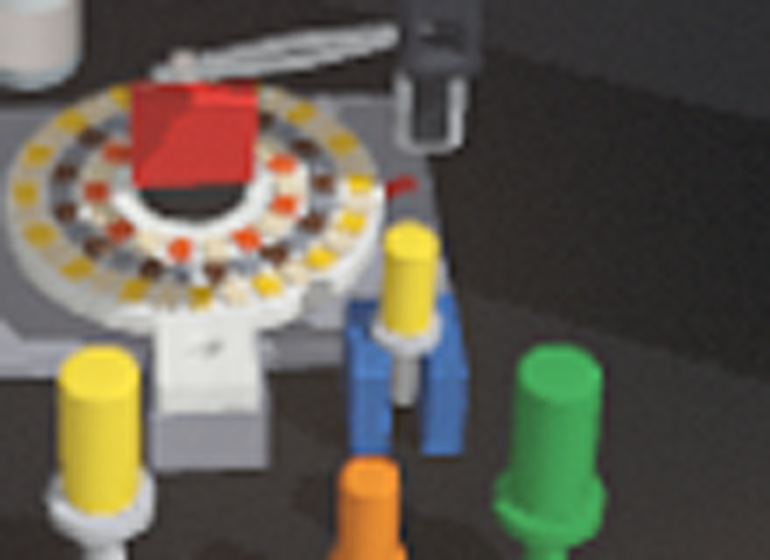

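The pin stands upright in the notch with its collar on the block, around crop (330,405). Now the bar.

```bash
python3 -m jog '{"dp":[[-2,-2.3,0],[-4,-4.6,0],[-6,-7,0],[-7.6,-8.8,0],[-7.6,-8.8,0],[-7.6,-8.8,0],[-7.6,-8.8,0],[-7.6,-8.8,0]],"yaw":[0,0,0,0,0,0,0,0],"claw":[0,0,0,0,0,0,0,0]}' 30; python3 -c "
from h import *
to((.5573,.1206,.055),107.2);print(ctrl.observe()['joints'])"
```

```text
clock: 8.75
tool_pos: [0.5569, 0.1207, 0.1523]
orientation: [-0.001, -0.15, 0.989, 0.0]
ft_force: [0.1, -0.7, 0.2]
gripper_width: 0.0858
grasp_force: 0.0
dp cm [-0.05 -0.03  9.73] tool x,y world [-0.955 -0.296] [-0.296  0.955]
yaw 0.03854935146146943
[ 1.31759767e-01  4.78659001e-01  1.67218674e+00  1.27115848e-04
  9.92347854e-01 -1.73997588e+00]
```

```bash
python3 -m jog '{"dp":[[0,0,3],[0,0,6],[0,0,8.5],[0,0,9.7],[0,0,9.7],[0,0,9.7],[0,0,9.7]],"yaw":[0,0,0,0,0,0,0],"claw":[0,0,0,0.2,0.5,0.7,0.75]}' 30;  python3 -m jog '{"dp":[[0,0,0],[0,0,0],[0,0,0],[0,0,0],[0,0,0],[0,0,0],[0,0,0]],"yaw":[0,0,0,0,0,0,0],"claw":[1,1,1,1,1,1,1]}' 60
```

```text
clock: 9.33
tool_pos: [0.5586, 0.1205, 0.0575]
orientation: [0.001, -0.15, 0.989, -0.0]
ft_force: [0.2, -0.4, 0.5]
gripper_width: 0.0388
grasp_force: 0.0
clock: 9.92
tool_pos: [0.5588, 0.1199, 0.0575]
orientation: [0.001, -0.15, 0.989, -0.0]
ft_force: [-0.8, -3.6, 6.5]
gripper_width: 0.0132
grasp_force: 58.9
```

```bash
python3 -m jog '{"dp":[[0,0,0],[0,0,0],[0,0,0],[0,0,0],[0,0,0],[0,0,0],[0,0,0],[0,0,0]],"yaw":[4,8,13,18,23,28,32,36],"claw":[1,1,1,1,1,1,1,1]}' 60; python3 -c "
from h import *
to((.5573,.1206,.055),107.2);print(ctrl.observe()['ft_torque'])"
```

```text
clock: 10.58
tool_pos: [0.5587, 0.1189, 0.0575]
orientation: [0.001, 0.165, 0.986, -0.001]
ft_force: [-1.4, -11.9, 7.8]
gripper_width: 0.0136
grasp_force: 59.1
dp cm [0.19 0.12 0.25] tool x,y world [-0.946  0.325] [0.325 0.946]
yaw -36.17858930705967
[-1.82962832  0.15513644  0.18944182]
```

```bash
python3 -m jog '{"dp":[[0,-0.1,0],[0,-0.1,0],[0,-0.1,0],[0,-0.1,0],[0,-0.1,0],[0,-0.1,0],[0,-0.1,0]],"yaw":[4,8,12,16,20,24,24],"claw":[1,1,1,1,1,1,1]}' 60; python3 - <<'E'
from h import *
to((.5573,.1206,.055),107.2);print(ctrl.observe()['ft_torque'])
s=ctrl.grab_frame("side");t=ctrl.grab_frame("top");save(t,'g_t.png')
a=cv2.resize(s["frame"][220:280,260:320],None,fx=6.6,fy=6.6,interpolation=cv2.INTER_CUBIC)
b=cv2.resize(t["frame"][200:260,225:285],None,fx=6.6,fy=6.6,interpolation=cv2.INTER_CUBIC)
cv2.imwrite('pics/g1.png',np.hstack([a,b])[:,:,::-1])
E
```

```text
clock: 11.17
tool_pos: [0.5584, 0.1182, 0.0575]
orientation: [0.001, 0.367, 0.93, -0.0]
ft_force: [-0.9, -10.6, 6.8]
gripper_width: 0.0136
grasp_force: 59.4
dp cm [0.24 0.1  0.25] tool x,y world [-0.731  0.682] [0.682 0.731]
yaw -60.23348617715718
[-1.41505616  0.1613633   0.10308437]
```

View pics/g1.png

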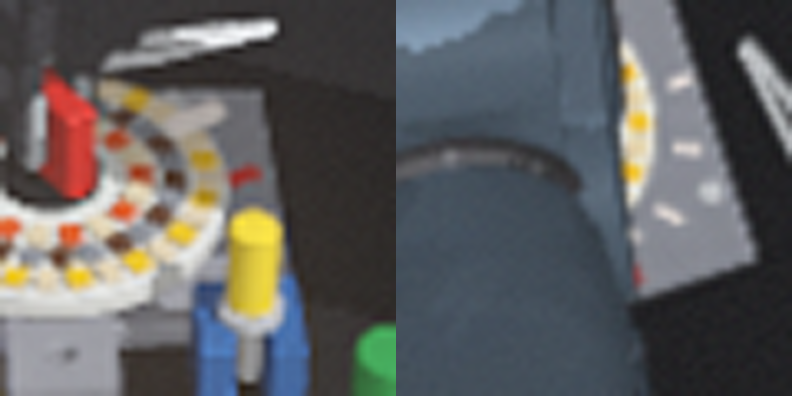

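```bash
python3 - <<'E'
from h import *
s=ctrl.grab_frame("side");f=s["frame"]
c=np.array([.5573,.1206])
def an(X): d=X[:2]-c; return np.degrees(np.arctan2(d[1],d[0])).round(1),np.hypot(*d).round(4)
r,st=blob(s,(0,120,60),(6,255,255),(240,252,288,304));print(r,st,an(atz(s,r,.013)))
for rc in((239,284),(238,290),(236.5,294.5)):
  for z in(.013,.03,.042): print(rc,z,an(atz(s,rc,z)))
t=cv2.imread('pics/a_top.png')
# initial marks in top view
from h import *
t0={**ctrl.grab_frame("top")}
for rc in((212.3,263),(222.3,266.5),(232.2,263.7),(240.5,258)): print('mark',rc,an(atz(t0,rc,.013)))
a=cv2.resize(f[218:262,270:320],None,fx=15,fy=13,interpolation=cv2.INTER_CUBIC)
cv2.imwrite('pics/g2.png',a[:,:,::-1])
E
```

```text
[246.14285714 296.28571429] [7 5 4 3 7] (np.float64(-140.1), np.float64(0.0929))
(239, 284) 0.013 (np.float64(-109.4), np.float64(0.0887))
(239, 284) 0.03 (np.float64(-118.8), np.float64(0.0709))
(239, 284) 0.042 (np.float64(-128.6), np.float64(0.06))
(238, 290) 0.013 (np.float64(-116.2), np.float64(0.1033))
(238, 290) 0.03 (np.float64(-125.1), np.float64(0.0867))
(238, 290) 0.042 (np.float64(-133.6), np.float64(0.0768))
(236.5, 294.5) 0.013 (np.float64(-118.9), np.float64(0.1177))
(236.5, 294.5) 0.03 (np.float64(-126.9), np.float64(0.1015))
(236.5, 294.5) 0.042 (np.float64(-134.2), np.float64(0.0916))
mark (212.3, 263) (np.float64(-69.3), np.float64(0.0767))
mark (222.3, 266.5) (np.float64(-95.2), np.float64(0.0835))
mark (232.2, 263.7) (np.float64(-119.5), np.float64(0.084))
mark (240.5, 258) (np.float64(-142.5), np.float64(0.0874))
```

View pics/g2.png

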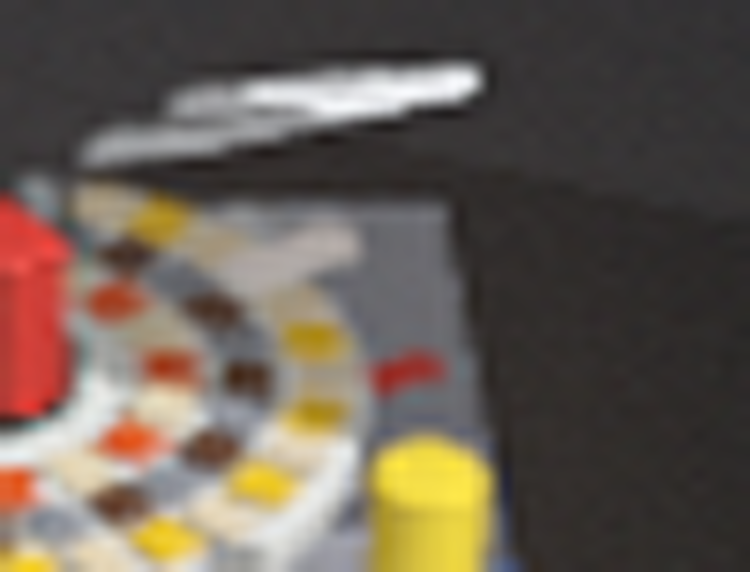

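Pointer at about -134° and red mark at about -140°, which agrees with the tool angle: 60.2° turned, 67.5° wanted. I'll turn the last 7° gently.

```bash
python3 -m jog '{"dp":[[0,-0.1,0],[0,-0.1,0],[0,-0.1,0],[0,-0.1,0],[0,-0.1,0],[0,-0.1,0],[0,-0.1,0]],"yaw":[1.5,3,4.5,6,7,7,7],"claw":[1,1,1,1,1,1,1]}' 60; python3 - <<'E'
from h import *
to((.5573,.1206,.055),107.2);print(ctrl.observe()['ft_torque'])
s=ctrl.grab_frame("side")
# predicted pixels: pointer line for several turn angles, red mark
c=np.array([.5573,.1206])
P=lambda a,r,z: np.round(proj(s,[c[0]+r*np.cos(a),c[1]+r*np.sin(a),z]),1)
for d in(62,65,67.5,70): 
    a=np.radians(-72.8-d); print(d,P(a,.065,.044),P(a,.08,.043),'red',P(a,.09,.013))
a=cv2.resize(s["frame"][218:262,270:320],None,fx=15,fy=13,interpolation=cv2.INTER_CUBIC)
cv2.imwrite('pics/h1.png',a[:,:,::-1])
# base yaw from first top picture: plate edges by brightness
i=cv2.imread('pics/a_top.png');g=cv2.cvtColor(i,cv2.COLOR_BGR2HSV)
m=((g[...,1]<70)&(g[...,2]>95)).astype(np.uint8);m[:180]=0;m[260:]=0;m[:,:212]=0;m[:,285:]=0
t=ctrl.grab_frame("top")
k=cv2.morphologyEx(m,cv2.MORPH_CLOSE,np.ones((5,5)));n,l,st,_=cv2.connectedComponentsWithStats(k)
j=1+np.argmax(st[1:,4]);pts=np.argwhere(l==j)
w=np.array([atz(t,p,.012)[:2] for p in pts]);
pts=pts[(w-c)@[np.cos(1.871),np.sin(1.871)]<.082]
w=np.array([atz(t,p,.012)[:2] for p in pts],np.float32)
print(cv2.minAreaRect(w*1000))
E
```

```text
clock: 11.95
tool_pos: [0.5582, 0.118, 0.0575]
orientation: [0.002, 0.421, 0.907, 0.0]
ft_force: [2.0, -4.3, 2.9]
gripper_width: 0.0132
grasp_force: 59.2
dp cm [0.26 0.09 0.25] tool x,y world [-0.646  0.764] [0.764 0.646]
yaw -66.99307852042978
[-0.8095679  -0.20416701  0.07018148]
62 [239.  286.8] [237.7 291.3] red [244.8 293.9]
65 [239.7 287.5] [238.4 292. ] red [245.7 294.8]
67.5 [240.2 287.9] [239.1 292.6] red [246.5 295.4]
70 [240.8 288.4] [239.8 293.2] red [247.3 296.1]
((561.19970703125, 111.74349212646484), (203.873291015625, 182.49630737304688), 16.547393798828125)
```

View pics/h1.png

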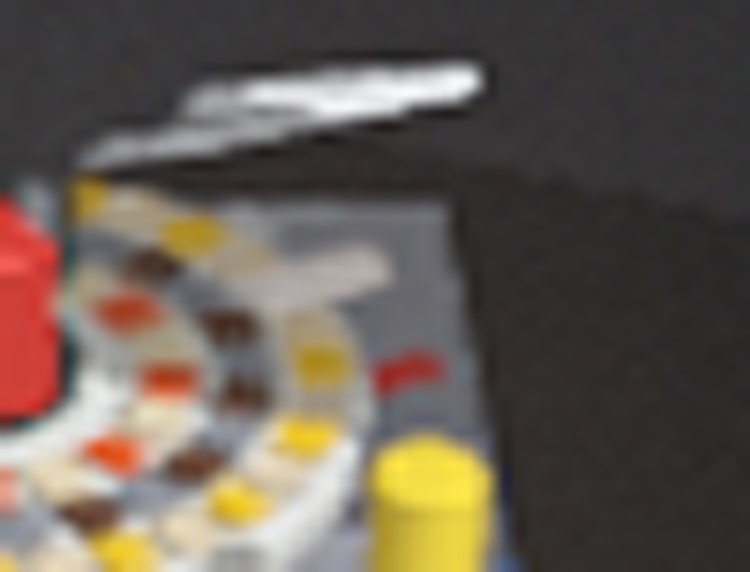

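The pointer tip at about (238.4,296) matches the 67.5° prediction of (238.4,295.7), and the pointer lines up radially with the red mark at (246,296). The tool reads 67.0°, so I add a small trim and then check that it holds.

```bash
python3 -m jog '{"dp":[[0,0,0],[0,0,0],[0,0,0],[0,0,0],[0,0,0],[0,0,0]],"yaw":[0.3,0.6,0.6,0.6,0.6,0.6],"claw":[1,1,1,1,1,1]}' 60; python3 - <<'E'
from h import *
to((.5573,.1206,.055),107.2)
s=ctrl.grab_frame("side")
r,st=blob(s,*Y,(245,275,290,310));print('pin',r,atz(s,r,.069),ctrl.observe()["grasp_force"])
print(ctrl.job_done())
E
```

```text
clock: 12.55
tool_pos: [0.5582, 0.118, 0.0575]
orientation: [0.002, 0.426, 0.905, 0.0]
ft_force: [2.6, -5.2, 3.9]
gripper_width: 0.0133
grasp_force: 59.2
dp cm [0.26 0.09 0.25] tool x,y world [-0.638  0.77 ] [0.77  0.638]
yaw -67.58345787614567
pin [258.99029126 298.00970874] [0.45812121 0.18195642 0.069     ] 59.19887959957123
the job is handed in; nothing more can be done
None
```

The job is handed in at about 12.6 s: the pin is parked upright in the blue notch and released, and the arm is gripping the red bar and holding it at the third click (67.6° measured at the tool, 67.5° wanted); no verdict came back.

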